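Screw the couplant elbow home and clock it to the red mark

TASK

The brass couplant elbow has been started by hand in the clamped manifold: screw it in clockwise (seen from above) until it turns stiff on its copper sealing washer, then keep tightening until its barbed outlet points at the red mark on the white setting plate, and stop there. Do not run past the mark, since backing a tightened joint off makes it leak. Then let go, and leave the other things on the bench where they are.

Things in the scene. Friction and masses are not known exactly. Their poses are not given: they have to be found in the camera images.
- elbow_grip (a point): Point on the brass elbow's vertical turning axis, at gripping height, about 145 mm above the table. The elbow's body is an upright hexagonal bar, 30 mm across flats, 62 mm tall; its top is 20 mm above this point. x points along the barbed outlet, z up; flats face 0, 60, 120 .. degrees from x. The outlet leaves level, 28 mm below this point, so the upper 38 mm of the hexagon are free all round.
- elbow_tip (a point): Centre of the outer end of the elbow's round barbed outlet (18 mm thick at most), 80 mm from the turning axis and 28 mm lower than elbow_grip. It goes round as the elbow is turned; from start to mark by 2.1 to 4.0 rad clockwise, less than one turn, so it reaches the mark just once.
- elbow (a joint): Turn of the elbow in its thread, rad, growing clockwise seen from above (tightening); starts between 0 and 1.3. It turns with about 0.1 N m of friction until it reads 3.0, where the elbow meets the sealing washer and this value stops growing; loosening stops at -0.3. The elbow sinks 4 mm a turn, about 2 mm in all.
- washer (a joint): Turn of the copper sealing washer under the elbow (38 mm disc, largely hidden), rad, 0 at the start. Once the elbow sits on it, further clockwise turning carries elbow and washer round together, against 0.3 N m of friction rising by 0.15 N m per rad; it stays where it is left. It reads 0.45 to 0.95 when the outlet is at the mark.
- mark (a point): Point on the red stripe of the setting plate, 80 mm from the elbow's axis, on the plate's surface (86 mm above the table). The stripe is 50 mm long, 9 mm wide, and runs outwards; x points outwards along it, z up. The outlet is at the mark when elbow_tip stands right above this point.
- dial: White fan-shaped setting plate, 95 mm in radius, about 90 degrees wide, 3 mm thick, fixed on top of the vise below the elbow's outlet, its tip on the turning axis; its red stripe is the fan's middle line, along its x axis; its other marks are short and black. Origin on the turning axis, 83 mm above the table.
- vise: Blue bench vise bolted to the table (150 x 100 mm base, 80 mm high) holding an aluminium manifold block with the threaded boss; origin under the elbow's axis at table height; a clamping screw with a cross bar sticks out 120 mm to its -y side, 45 mm high. It does not move.
- spare_fitting: Bystander: loose brass straight barb fitting, lying, 87 mm long, 35 mm high; origin under its hexagon.
- spare_washer: Bystander: loose copper ring, 44 mm across, 5 mm thick; origin under its centre.
- wrench: Bystander: loose steel wrench, 190 mm long, lying; origin under its middle.
- step_block: Bystander: loose steel calibration block with four steps, 100 x 40 mm, 32 mm at the highest; origin under its middle.
- panel: Bystander: loose dark grey coated steel test panel, 100 x 150 x 4 mm, lying flat; origin under its middle.
- probe: Bystander: loose black pencil probe, 135 mm long, 16 mm thick, lying; origin under its grip.
- couplant: Bystander: loose white bottle with a blue cap, 60 mm across, 150 mm tall, standing; origin under its centre.

How it is judged:
By the outcome, as a careful person would: the job done as asked, in the order asked, and still so for the second after the job is handed in, with the robot touching nothing.
It also fails if it takes over 42 s, if anything falls off the work surface, if the arm or the gripper's body presses on something with over 40 N, if the wrist force passes 120 N, or if a joint passes its speed limit or range.

ROBOT

A 7-joint arm with a two-finger parallel gripper is mounted at the origin on the work surface. World frame = base frame: x ahead of the robot, y to its left, z up, the work surface at z = 0. Lengths are in m, angles in rad, forces in N, time in s.
With the tool pointing down it reaches from about 0.35 to 0.9 m from the base axis. Payload 19.9 kg.
Tool frame: the origin (TCP) lies midway between the tips of the shut fingers; the grasp point (between the pads) lies 19 mm behind it; x points along the fingers, y is the direction in which the jaws open and shut, and the axes are right-handed (so a half turn about x gives the same grasp; the last joint's range is limited). The gripper opens to 85 mm and grips with 20 to 120 N. Pads are 22 mm wide; open, the fingers measure 114 mm over their backs; the gripper's body (76 mm by 85 mm) begins 54 mm behind the grasp point. The pads swing forward as they close: fully open they stand 13 mm farther back than shut.
Start: joints at [1.147, 0.417, -0.01, 1.614, 0.005, 1.111, -0.053], TCP at [0.233, -0.58, 0.231] pointing down, gripper open.
Joint ranges: [-2.81, 2.81], [-0.39, 2.02], [-1.27, 1.25], [0.06, 2.57], [-1.19, 4.33], [0.19, 2], [-2.82, 2.82]. Speed limits (rad/s): [1.89, 1.89, 2.39, 2.39, 3.01, 3.01, 3.01].

INTERFACE

Orientations are given as a 3x3 rotation matrix whose columns are the frame's x, y, z axes.
In Python, from plant import ctrl gives the robot as it stands. Calls block until the motion is done:
- ctrl.goto(position, orientation): joint-space move of the TCP to a pose.
- ctrl.servo_line(position, orientation=None, speed=0.15): straight line of the TCP; orientation=None keeps the orientation; speed is the mean speed in m/s.
- ctrl.goto_joints(angles): joint-space move.
- ctrl.gripper_open() and ctrl.close_gripper(grip_force=None): open the fingers fully, or close them until they stop; grip_force is the grip in N (None keeps the last).
- ctrl.dwell(seconds).
- ctrl.inverse_kinematics(position, orientation): joint angles nearest the present ones, or None.
- ctrl.capture(name): name is "scene" or "top" or "wrist"; returns a dict with "pixels" (384x512x3 uint8, red, green, blue), "fov_y" (degrees; the focal length in pixels is half the picture's height over the tangent of half this angle, whatever the lens; pixels are square), "cx", "cy" (the principal point, pixels), "dist" ([k1, k2, p1, p2, k3] as OpenCV has them; the pictures are not rectified), "world_from_camera" (4x4, takes a point from camera to world coordinates). Camera axes: x right, y down, z forward; pixel columns grow to the right and rows downward; lengths in m; the calibration is good to about 2 mm. A picture is of the moment at which its call begins. There is no depth.
A pose or a line that the arm cannot do raises ctrl.PlanningError and nothing moves.
- ctrl.job_done(): hands the job in, once; it reports no verdict.
Trained networks look in a picture, given as the dict that the camera call returned (one of the last four; its "shot" number tells which), for a name from the list of things; names that differ only in an ending like _2 or _b are one class to them, and where a whole thing is asked for, a point or a joint stands for the part that bears it (a point fixed in the world has none). Each returns a list of dicts, best first, with "p" (0 to 1); they miss things now and then, are a little off and sometimes report something else, mostly with a low value. They report only what shows in the picture. A call takes as long as a camera call.
- ctrl.trace(picture, target): "mask" (384x512 bool, what is visible of it).
- ctrl.landmark_of(picture, target): "at" ([x, y, z] in m, in the coordinates of the camera as it stood for that picture, good to about 4 mm: a listed point, or the origin of a listed thing).
Readings, each from a call of its own:
- ctrl.current_clock(): time.
- ctrl.current_q(): joint angles.
- ctrl.current_joint_velocities(): joint speeds.
- ctrl.current_joint_efforts(): joint torques, N m.
- ctrl.current_eef_pos(): TCP position.
- ctrl.current_ee_rot(): TCP orientation.
- ctrl.current_ft_force(): force on the tool from outside, world axes, zero at the start.
- ctrl.current_ft_torque(): the same for the moment, N m.
- ctrl.current_grip_width(): finger opening in m.
Only numpy, scipy, OpenCV 4.12 (cv2) and the standard library are available. Lean on these libraries where they do the work, as an engineer would, in place of code of your own. Each camera call takes 0.05 s, during which the arm holds its last target.

## Working session

There is one attempt and no reset: what is moved stays moved. The work goes in short steps, each a Python script; the robot and the scene stay as the last script left them, time stands still between calls to the robot, and variables do not carry over. Pictures are saved under pics/ and viewed, and the job is handed in when it is done.

```bash
ls; mkdir -p pics
cat > h.py <<'E'
from plant import ctrl
import numpy as np, cv2
def cap(n,f=None):
    p=ctrl.capture(n)
    if f: cv2.imwrite('pics/'+f+'.png',p['pixels'][:,:,::-1])
    return p
def K(p):
    h=p['pixels'].shape[0]; f=h/2/np.tan(np.radians(p['fov_y'])/2)
    return np.array([[f,0,p['cx']],[0,f,p['cy']],[0,0,1]])
def lm(p,t):
    return [(round(r['p'],2),np.round((p['world_from_camera']@np.r_[r['at'],1])[:3],4)) for r in ctrl.landmark_of(p,t)[:3]]
def ray(p,uv,z):
    q=cv2.undistortPoints(np.array([[uv]],float),K(p),np.array(p['dist'],float))[0,0]
    T=np.array(p['world_from_camera']); d=T[:3,:3]@np.r_[q,1]; o=T[:3,3]
    return o+d*(z-o[2])/d[2]
def proj(p,X):
    T=np.linalg.inv(np.array(p['world_from_camera'])); r,_=cv2.Rodrigues(T[:3,:3])
    return cv2.projectPoints(np.array([X],float),r,T[:3,3],K(p),np.array(p['dist'],float))[0][0,0]
E
python3 - <<'E'
from h import *
for n in ['scene','top','wrist']:
    p=cap(n,n+'0')
    print(n,np.round(p['world_from_camera'],3).tolist(),p['fov_y'],p['shot'])
    if n!='wrist':
        for t in ['elbow_grip','elbow_tip','mark','dial','vise','couplant']:
            print(t,lm(p,t))
print(ctrl.current_clock(), ctrl.current_ee_rot())
E
```

```text
pics
scene [[0.183, 0.729, -0.659, 1.219], [0.983, -0.134, 0.125, -0.13], [0.003, -0.671, -0.741, 0.842], [0.0, 0.0, 0.0, 1.0]] 53.88718728512082 1
elbow_grip [(0.71, array([0.4953, 0.1268, 0.1429]))]
elbow_tip [(0.86, array([0.418 , 0.1363, 0.1177])), (0.34, array([0.4954, 0.1241, 0.0825]))]
mark [(0.83, array([0.5649, 0.1663, 0.0842])), (0.58, array([ 6.275e-01,  8.750e-02, -5.000e-04]))]
dial [(0.77, array([0.4954, 0.1272, 0.0818]))]
vise [(0.9, array([ 0.4952,  0.1263, -0.0008]))]
couplant [(0.93, array([ 0.6731, -0.3824,  0.0022]))]
top [[0.023, -0.986, 0.164, 0.284], [-1.0, -0.025, -0.01, 0.005], [0.014, -0.163, -0.986, 1.753], [0.0, 0.0, 0.0, 1.0]] 43.93661729386969 2
elbow_grip [(0.7, array([0.4908, 0.124 , 0.145 ]))]
elbow_tip [(0.64, array([0.4127, 0.1313, 0.1136])), (0.39, array([0.5628, 0.1634, 0.0837]))]
mark [(0.89, array([0.5653, 0.166 , 0.0839]))]
dial [(0.73, array([0.4946, 0.1216, 0.0827]))]
vise [(0.87, array([0.493 , 0.1199, 0.0012]))]
couplant [(0.83, array([ 0.6714, -0.3847, -0.0033]))]
wrist [[0.373, -0.885, -0.279, 0.303], [-0.928, -0.356, -0.112, -0.551], [0.0, 0.301, -0.954, 0.373], [0.0, 0.0, 0.0, 1.0]] 66.70614891158404 3
0.75 [[-8.29663476e-05  3.73529010e-01 -9.27618495e-01]
 [ 9.33591482e-05 -9.27618491e-01 -3.73529017e-01]
 [-9.99999992e-01 -1.17592011e-04  4.20887680e-05]]
```

View pics/scene0.png

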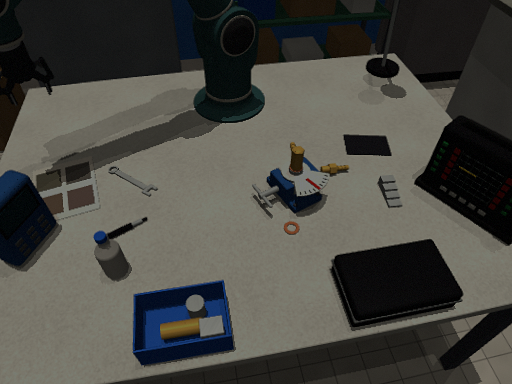

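View pics/top0.png

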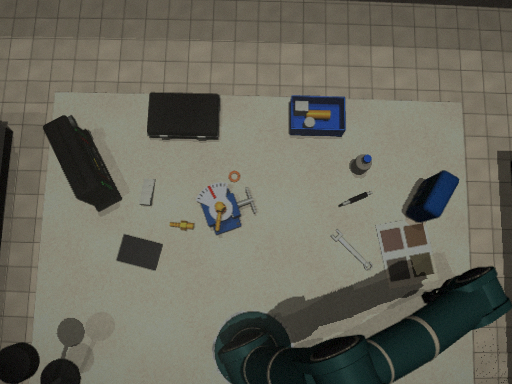

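```bash
cat >> h.py <<'E'
def R(th): # tool y at world angle th, tool x down
    x=np.array([0,0,-1.]); y=np.array([np.cos(th),np.sin(th),0]); return np.c_[x,y,np.cross(x,y)]
E
python3 - <<'E'
from h import *
c=[0.4945,0.1245]; phi=np.arctan2(.009,-.0775); m=np.arctan2(.0425,.0705); print(np.degrees([phi,m]),(phi-m)%(2*np.pi))
for k in range(6):
    th=phi+k*np.pi/3
    for d in (0,-(phi-m)):
        q=ctrl.inverse_kinematics([*c,0.131],R(th+d)); print(k,d,None if q is None else np.round(q,2))
E
```

```text
[173.37596737  31.08312257] 2.4834786437680645
0 0 [ 0.54  0.58 -1.08  1.96  0.62  0.98  2.18]
0 -2.4834786437680645 [ 0.46  0.52 -0.96  1.96  0.53  0.93 -0.23]
1 0 [ 0.14  0.39 -0.54  1.97  0.26  0.85 -2.75]
1 -2.4834786437680645 [ 0.54  0.58 -1.09  1.96  0.63  0.98  0.74]
2 0 [ 0.33  0.45 -0.77  1.97  0.4   0.88 -1.82]
2 -2.4834786437680645 [ 0.54  0.58 -1.08  1.96  0.62  0.98  1.79]
3 0 [ 0.42  0.49 -0.9   1.97  0.49  0.92 -0.85]
3 -2.4834786437680645 [-1.14  0.58  1.09  2.01 -0.65  0.94 -2.31]
4 0 [ 0.48  0.53 -0.99  1.96  0.56  0.94  0.14]
4 -2.4834786437680645 [ 0.28  0.43 -0.71  1.97  0.36  0.87 -2.17]
5 0 [ 0.54  0.58 -1.08  1.96  0.62  0.98  1.13]
5 -2.4834786437680645 [ 0.41  0.48 -0.88  1.97  0.47  0.91 -1.22]
```

Run:
```python
from h import *
phi=np.radians(173.4); th=phi+5*np.pi/3
ctrl.goto([0.4945,0.1245,0.27],R(th))
print(ctrl.current_clock(),np.round(ctrl.current_q(),3),ctrl.current_eef_pos(),ctrl.current_ft_force())
p=cap('wrist','w1')
print(np.round(p['world_from_camera'],3).tolist())
for t in ['elbow_grip','elbow_tip','mark','dial']: print(t,lm(p,t))
p=cap('top','top1')
for t in ['elbow_grip','elbow_tip','mark']: print(t,lm(p,t))
```

```text
3.4083 [ 0.593  0.332 -1.081  1.824  0.317  1.175  1.387] [0.4947085  0.12382368 0.26986941] [ 0.12835842  0.09736906 -0.49897771]
[[-0.395, 0.876, 0.276, 0.423], [0.918, 0.377, 0.119, 0.093], [-0.0, 0.3, -0.954, 0.412], [0.0, 0.0, 0.0, 1.0]]
elbow_grip [(0.89, array([0.4917, 0.1242, 0.1442]))]
elbow_tip [(0.91, array([0.412 , 0.1325, 0.1192]))]
mark [(0.85, array([0.5634, 0.165 , 0.0824]))]
dial [(0.64, array([0.4939, 0.1207, 0.0824]))]
elbow_grip []
elbow_tip [(0.59, array([ 0.5584, -0.3803,  0.0022]))]
mark [(0.47, array([ 0.36  , -0.3617,  0.0086]))]
```

View pics/w1.png

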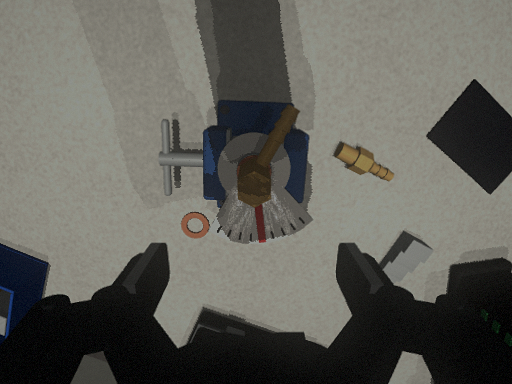

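Run:
```python
from h import *
import pickle
p=cap('wrist'); pickle.dump(p,open('w1.pkl','wb'))
m=ctrl.trace(p,'elbow')[0]; pickle.dump(m['mask'],open('m1.pkl','wb'))
im=p['pixels'].copy(); print(m['p'],m['mask'].sum())
for X,c in [((.4937,.1245,.165),(0,255,0)),((.4137,.1325,.117),(255,0,255)),((.5645,.1655,.086),(0,255,255))]:
    uv=proj(p,X); print(uv)
crop=im[90:260,170:330]; crop=np.clip(crop.astype(float)*1.8,0,255).astype(np.uint8)
big=cv2.resize(crop,None,fx=3.5,fy=3.5,interpolation=cv2.INTER_CUBIC)
cv2.imwrite('pics/c1.png',big[:,:,::-1])
hsv=cv2.cvtColor(im,cv2.COLOR_RGB2HSV)
red=((hsv[...,0]<6)|(hsv[...,0]>172))&(hsv[...,1]>120)&(hsv[...,2]>50)
red[:, :200]=0; red[:,330:]=0; red[:190]=0; red[260:]=0
ys,xs=np.nonzero(red); W=np.array([ray(p,(x,y),.086)[:2] for x,y in zip(xs,ys)])
c=W.mean(0); u=np.linalg.svd(W-c)[2][0]; u*=np.sign(u[0]); print(len(xs),c,np.degrees(np.arctan2(u[1],u[0])), np.ptp((W-c)@u),'dist of axis est', np.cross(u,np.array([.4937,.1245])-c), np.linalg.norm(c-[.4937,.1245]))
```

```text
0.55 2218
[252.5900414  190.39952945]
[292.54465857 107.18372567]
[260.26720462 234.12674213]
245 [0.55205736 0.15855838] 29.615285689838302 0.049191604273741016 dist of axis est -0.0007704210355140712 0.06756888768697918<stdin>:15: DeprecationWarning: Arrays of 2-dimensional vectors are deprecated. Use arrays of 3-dimensional vectors instead. (deprecated in NumPy 2.0)
```

View pics/c1.png

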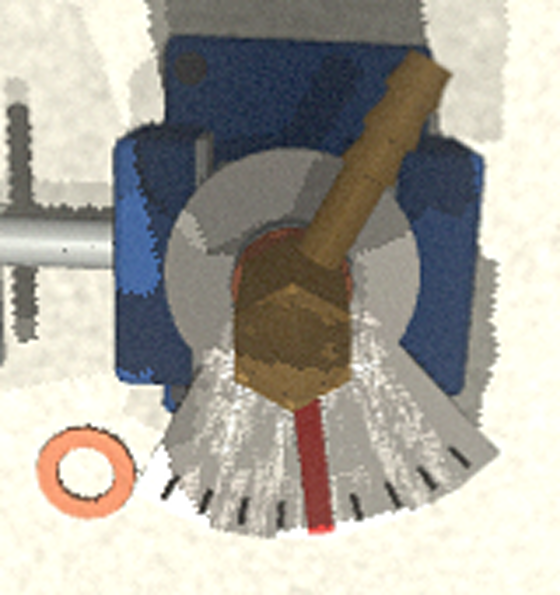

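Run:
```python
from h import *
import pickle
p=pickle.load(open('w1.pkl','rb'))
c=ray(p,(253.7,189.1),.165); print(c, ray(p,(293.4,110.6),.119)-c)
x=(c[:2]+[.4937,.1245])/2
th=np.radians(113.4)
q=ctrl.inverse_kinematics([*x,.131],R(th)); print(np.round(q,2))
ctrl.servo_line([*x,.131],R(th),speed=.12)
print(ctrl.current_clock(),ctrl.current_eef_pos(),ctrl.current_ft_force())
ctrl.close_gripper(40)
print(ctrl.current_clock(),ctrl.current_grip_width(),np.round(ctrl.current_eef_pos(),4),np.round(ctrl.current_ft_force(),2),np.round(ctrl.current_ft_torque(),2),np.round(ctrl.current_q(),3))
p=cap('wrist','w2'); cap('scene','s2')
```

```text
[0.49220197 0.12492315 0.165     ] [-0.07585521  0.00946996 -0.046     ]
[ 0.45  0.51 -0.95  1.97  0.52  0.93  1.22]
5.2667 [0.49330138 0.12481547 0.13159703] [ 0.39930635 -0.16103626 -0.70334634]
5.8167 0.02945727865388589 [0.4931 0.1246 0.1312] [ 0.19 -1.41  3.72] [-0.36  0.05  0.04] [ 0.452  0.509 -0.946  1.967  0.518  0.927  1.221]
```

View pics/w2.png

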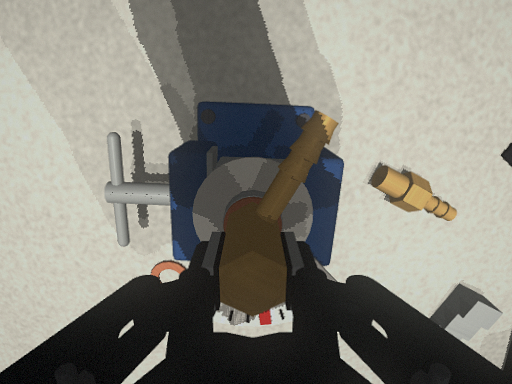

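```bash
cat >> h.py <<'E'
def yaw():
    r=np.array(ctrl.current_ee_rot()); return np.degrees(np.arctan2(r[1,1],r[0,1]))
def st():
    r=np.array(ctrl.current_ee_rot())
    print(round(ctrl.current_clock(),2),'yaw',round(yaw(),2),'pos',np.round(ctrl.current_eef_pos(),4),'F',np.round(ctrl.current_ft_force(),1),'T',np.round(ctrl.current_ft_torque(),2),'w',round(ctrl.current_grip_width(),4),'x',np.round(r[:2,0],3),'q7',round(ctrl.current_q()[6],3))
E
python3 - <<'E'
from h import *
ctrl.close_gripper(70); st()
q=np.array(ctrl.current_q()); x=np.array(ctrl.current_eef_pos())
q2=np.array(ctrl.inverse_kinematics(x-[0,0,.001],ctrl.current_ee_rot())); print(np.round(q2-q,4))
dq=(q2-q)/.001*.000637 if np.abs(q2-q).max()<.02 else q*0
dq[6]=0
for i in (.3,.7,1.1):
    t=q+dq*i; t[6]-=i; ctrl.goto_joints(t); st()
E
```

```text
6.13 yaw 113.4 pos [0.4931 0.1246 0.1312] F [-1.1 -2.7  6.1] T [-0.51  0.12  0.02] w 0.0288 x [ 0. -0.] q7 1.221
[-0.0012  0.0014  0.0013  0.0007  0.0016 -0.0017 -0.0013]
6.53 yaw 96.47 pos [0.4931 0.1249 0.1311] F [-2.   1.4  3.6] T [ 0.35  0.41 -0.08] w 0.0294 x [0. 0.] q7 0.926
7.02 yaw 73.71 pos [0.4931 0.1253 0.1309] F [-1.4  6.1  2.7] T [ 1.44  0.3  -0.12] w 0.0292 x [0.001 0.001] q7 0.528
7.5 yaw 50.83 pos [0.4933 0.1256 0.1307] F [1.1 7.6 1.1] T [ 1.95 -0.21 -0.07] w 0.0289 x [0.001 0.001] q7 0.128
```

Run:
```python
from h import *
q=np.array(ctrl.current_q())
for a,z in ((50.8,.1307),(35,.1306),(15,.1304),(0,.1303),(-12,.1303)):
    t=ctrl.inverse_kinematics([.4934,.1262,z],R(np.radians(a)))
    d=np.array(t)-ctrl.current_q(); 
    if np.abs(d[:6]).max()>.1: print('jump',np.round(d,3)); break
    ctrl.goto_joints(t); st()
cap('wrist','w3');
```

```text
7.75 yaw 51.0 pos [0.4933 0.126  0.1306] F [-0.7  1.2  1.4] T [0.18 0.26 0.1 ] w 0.029 x [-0. -0.] q7 0.128
8.1 yaw 35.35 pos [0.4935 0.1262 0.1306] F [ 1.7  2.1 -1.4] T [ 0.53 -0.58 -0.07] w 0.0289 x [ 0.001 -0.   ] q7 -0.108
8.5 yaw 15.32 pos [0.4939 0.1264 0.1305] F [ 4.6  3.1 -5.7] T [ 0.76 -1.3  -0.07] w 0.0289 x [0.001 0.   ] q7 -0.412
8.84 yaw 0.31 pos [0.4941 0.1264 0.1303] F [ 7.3  3.4 -5.4] T [ 0.85 -1.8  -0.1 ] w 0.0288 x [0.001 0.   ] q7 -0.641
9.14 yaw -11.7 pos [0.4943 0.1263 0.1304] F [ 8.1  2.6 -8.3] T [ 0.68 -2.2  -0.1 ] w 0.0288 x [0.002 0.   ] q7 -0.826
```

View pics/w3.png

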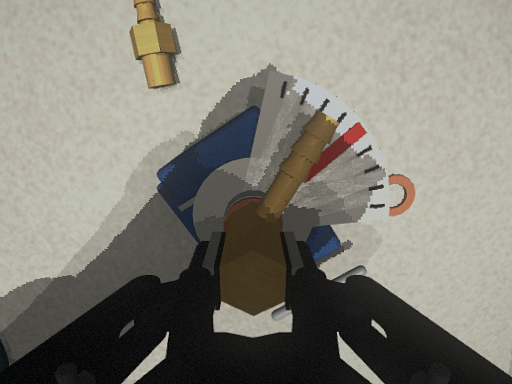

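```bash
cat >> h.py <<'E'
def meas(p,ax,f=None):
    ax=np.array(ax); im=p['pixels']; hsv=cv2.cvtColor(im,cv2.COLOR_RGB2HSV)
    red=((hsv[...,0]<5)|(hsv[...,0]>173))&(hsv[...,1]>130)&(hsv[...,2]>60)
    u0=proj(p,[ax[0]+.07*np.cos(.52),ax[1]+.07*np.sin(.52),.086])
    yy,xx=np.mgrid[:384,:512]; red&=np.hypot(xx-u0[0],yy-u0[1])<45
    n,l,s,_=cv2.connectedComponentsWithStats(red.astype(np.uint8)); 
    if n>1:
        red=l==1+np.argmax(s[1:,4]); ys,xs=np.nonzero(red)
        W=np.array([ray(p,(x,y),.086)[:2] for x,y in zip(xs,ys)]); c=W.mean(0); u=np.linalg.svd(W-c)[2][0]; u*=np.sign(u[0])
        print('red',len(xs),'line ang',np.degrees(np.arctan2(u[1],u[0])),'c ang from ax',np.degrees(np.arctan2(*(c-ax)[::-1])),'r',np.linalg.norm(c-ax),'cross',u[0]*(ax-c)[1]-u[1]*(ax-c)[0])
    for t in ('elbow_grip','elbow_tip','mark'):
        for r in lm(p,t)[:1]: print(t,r,'ang',np.degrees(np.arctan2(*(r[1][:2]-ax)[::-1])))
    for z,nm in ((.117,'tip'),):
        pass
E
python3 - <<'E'
from h import *
p=cap('wrist'); meas(p,[.4943,.1263])
for a in (46,48,50):
    print(a,proj(p,[.4943+.08*np.cos(np.radians(a)),.1263+.08*np.sin(np.radians(a)),.116]))
c=np.clip(p['pixels'][60:230,200:400].astype(float)*1.6,0,255).astype(np.uint8)
cv2.imwrite('pics/c3.png',cv2.resize(c,None,fx=3.5,fy=3.5,interpolation=cv2.INTER_CUBIC)[:,:,::-1])
p=cap('scene'); meas(p,[.4943,.1263])
c=np.clip(p['pixels'][120:230,230:370].astype(float)*1.6,0,255).astype(np.uint8)
cv2.imwrite('pics/cs3.png',cv2.resize(c,None,fx=5,fy=5,interpolation=cv2.INTER_CUBIC)[:,:,::-1])
print(ctrl.current_joint_efforts(),ctrl.current_clock())
E
```

```text
red 830 line ang 32.86979700998655 c ang from ax 28.952371930330944 r 0.07023872192735144 cross 0.004798618751827081
elbow_grip (0.63, array([0.4928, 0.1264, 0.1406])) ang 176.18592516570902
elbow_tip (0.84, array([0.5436, 0.1827, 0.1152])) ang 48.84285583375991
mark (0.86, array([0.5632, 0.1667, 0.0836])) ang 30.385528012851584
46 [336.29431699 116.56617231]
48 [332.00025509 113.69148701]
50 [327.57180365 110.96661133]
red 31 line ang 29.670060647151946 c ang from ax 29.668942106695148 r 0.07060931450270848 cross 1.3784501330556254e-06
elbow_tip (0.82, array([0.546 , 0.1882, 0.1181])) ang 50.13075685002886
mark (0.59, array([0.5654, 0.1646, 0.0821])) ang 28.31036592685438
[  0.40251718 -69.95191813 -11.22899562 -31.19699478  -0.53886825
   2.88981065   0.08534625] 9.5917
```

View pics/c3.png

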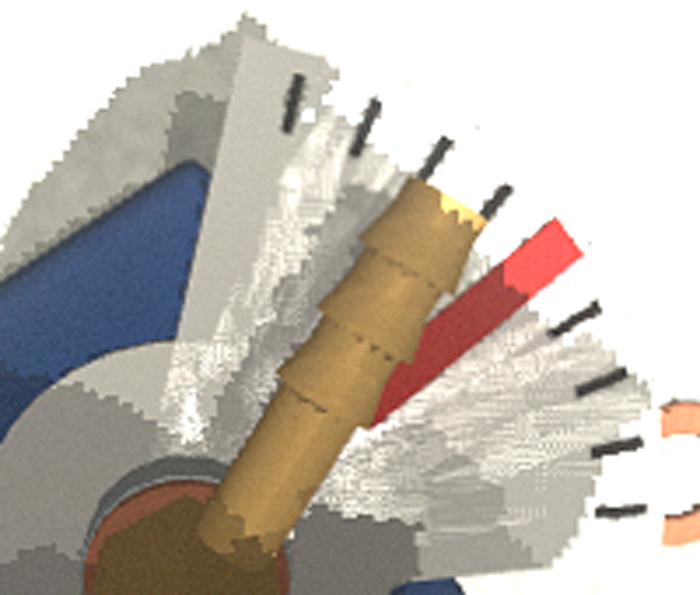

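View pics/cs3.png

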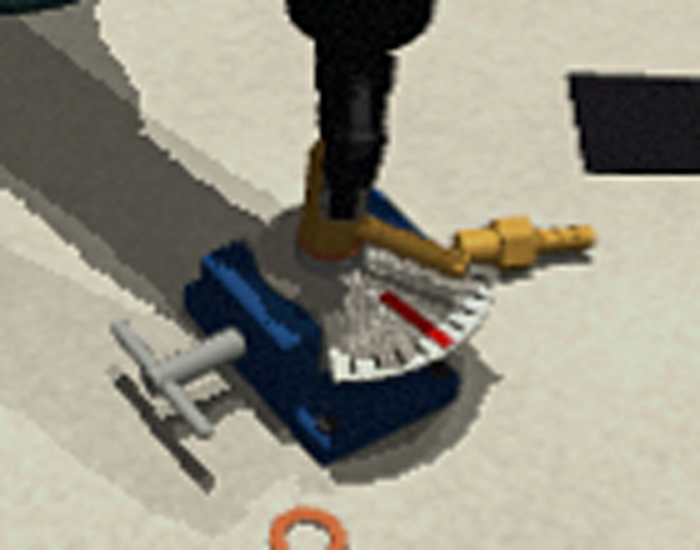

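Run:
```python
from h import *
for a in (-12.2,-20,-27.5):
    t=ctrl.inverse_kinematics([.495,.1266,.1296],R(np.radians(a)))
    d=np.array(t)-ctrl.current_q(); 
    if np.abs(d[:6]).max()>.1: print('jump',np.round(d,3)); break
    ctrl.goto_joints(t); st()
p=cap('wrist'); meas(p,[.4945,.1265])
c=np.clip(p['pixels'][60:230,200:400].astype(float)*1.6,0,255).astype(np.uint8)
cv2.imwrite('pics/c4.png',cv2.resize(c,None,fx=3.5,fy=3.5,interpolation=cv2.INTER_CUBIC)[:,:,::-1])
p=cap('scene'); meas(p,[.4945,.1265])
c=np.clip(p['pixels'][120:230,230:370].astype(float)*1.6,0,255).astype(np.uint8)
cv2.imwrite('pics/cs4.png',cv2.resize(c,None,fx=5,fy=5,interpolation=cv2.INTER_CUBIC)[:,:,::-1])
```

```text
9.84 yaw -11.89 pos [0.4949 0.1266 0.1298] F [-2.2  0.2 10.1] T [0.05 0.72 0.01] w 0.0293 x [-0.001 -0.   ] q7 -0.831
10.09 yaw -19.75 pos [0.4951 0.1265 0.1299] F [-1.4  0.1  7.9] T [-0.04  0.32 -0.03] w 0.029 x [-0.    -0.001] q7 -0.952
10.34 yaw -27.25 pos [0.4952 0.1265 0.1299] F [-0.4  1.4  8.7] T [-0.1   0.15  0.01] w 0.0292 x [ 0.    -0.001] q7 -1.069
red 233 line ang 15.956372488018612 c ang from ax 29.40188232461473 r 0.08566028322322693 cross -0.019917772122783763
elbow_grip (0.63, array([0.4928, 0.1245, 0.1386])) ang -130.36453657309698
elbow_tip (0.62, array([0.5598, 0.1656, 0.1165])) ang 30.91211546492773
mark (0.79, array([0.5661, 0.1659, 0.0852])) ang 28.823079746754516
red 10 line ang 28.344616147550887 c ang from ax 29.411478786436387 r 0.08520259619910163 cross -0.0015864033056819105
elbow_grip (0.62, array([0.4932, 0.126 , 0.1404])) ang -158.9624889745777
elbow_tip (0.76, array([0.5645, 0.1708, 0.1158])) ang 32.3279664020813
mark (0.62, array([0.5631, 0.1662, 0.0843])) ang 30.05870480698763
```

View pics/c4.png

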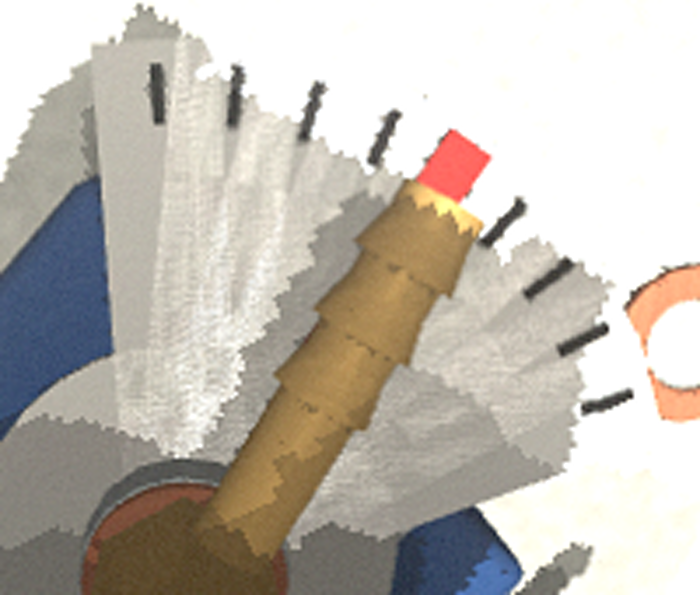

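View pics/cs4.png

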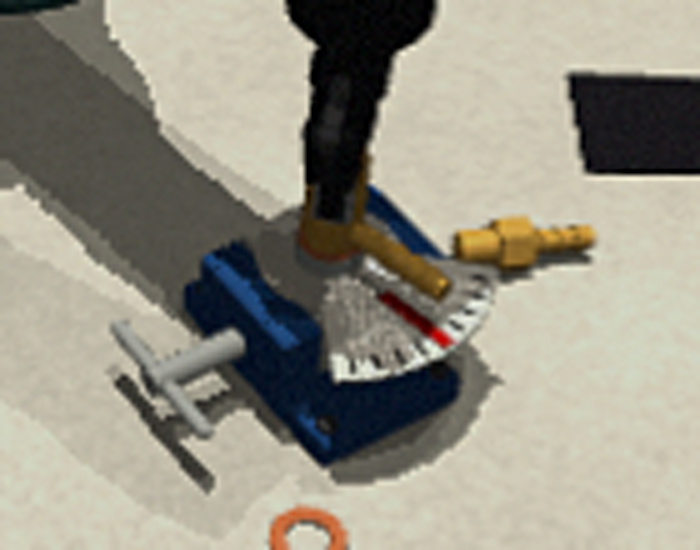

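Run:
```python
from h import *
p=cap('wrist','w4')
a=ray(p,(268.6,213.7),.1155);b=ray(p,(327.4,118.3),.1155);d=b-a
print('outlet line ang',np.degrees(np.arctan2(d[1],d[0])),np.linalg.norm(d),a,b)
for w in (31,33):print(proj(p,[.4945+.08*np.cos(np.radians(w)),.1265+.08*np.sin(np.radians(w)),.1155]))
# ticks tips/plate stripe outer end
e=ray(p,(334.9,100.9),.086); print('stripe end',e,np.degrees(np.arctan2(e[1]-.1265,e[0]-.4945)), np.linalg.norm(e[:2]-[.4945,.1265]))
# tick outer ends (crop coords) -> symmetric pairs mid-angle
L=[(157,65),(238,67),(320,84),(397,113)]; Rr=[(523,202),(570,263),(607,328),(632,395)]
P=np.array([ray(p,(200+x/3.5,60+y/3.5),.086)[:2] for x,y in L+Rr]+[e[:2]])
A=np.c_[2*P,np.ones(len(P))]; s=np.linalg.lstsq(A[:8],(P[:8]**2).sum(1),rcond=None)[0]; print('circle c',s[:2],np.sqrt(s[2]+s[:2]@s[:2]))
for i in range(4):
    l,r=P[3-i],P[4+i]; n=r-l; print('bisector dir',np.degrees(np.arctan2(-n[0],n[1]))%180, (l+r)/2)
for c in (s[:2],[.4945,.1265]): print(np.round(np.degrees(np.arctan2(P[:,1]-c[1],P[:,0]-c[0])),1))
```

```text
outlet line ang 33.6154438575005 0.06159294057050614 [0.50825868 0.13381226 0.1155    ] [0.55955155 0.1679111  0.1155    ]
[333.68866694 115.58193221]
[329.34630561 112.74372869]
stripe end [0.57365952 0.1704705  0.086     ] 29.050723881044938 0.09055183631419614
circle c [0.49285443 0.12421913] 0.09092149562824144
bisector dir 30.266492069497815 [0.57088577 0.16902957]
bisector dir 29.719194607182033 [0.56775584 0.16723849]
bisector dir 29.72087924515995 [0.56302983 0.16450616]
bisector dir 29.77562832406909 [0.55684377 0.16067273]
[65.7 56.9 47.8 38.7 21.1 11.9  2.8 -6.3 29.8]
[66.  57.  47.6 38.2 20.1 10.7  1.4 -7.8 29.1]
```

Run:
```python
from h import *
for a in (-29,-30.5):
    t=ctrl.inverse_kinematics([.4952,.1266,.1294],R(np.radians(a)))
    d=np.array(t)-ctrl.current_q(); 
    if np.abs(d[:6]).max()>.1: print('jump',np.round(d,3)); break
    ctrl.goto_joints(t); st()
ctrl.dwell(.2); st()
p=cap('wrist','w5')
c=np.clip(p['pixels'][60:230,200:400].astype(float)*1.6,0,255).astype(np.uint8)
cv2.imwrite('pics/c5.png',cv2.resize(c,None,fx=3.5,fy=3.5,interpolation=cv2.INTER_CUBIC)[:,:,::-1])
for i in range(2): meas(p,[.4945,.1265])
```

```text
11.04 yaw -28.69 pos [0.4953 0.1265 0.1297] F [-2.1 -1.  11.2] T [-0.13  0.55  0.22] w 0.0294 x [-0.    -0.001] q7 -1.091
11.29 yaw -30.19 pos [0.4953 0.1265 0.1298] F [-2.2 -0.7 10.5] T [-0.17  0.47  0.22] w 0.029 x [ 0.    -0.001] q7 -1.114
11.49 yaw -30.18 pos [0.4953 0.1264 0.1297] F [-1.4 -0.5 10.4] T [-0.11  0.54  0.25] w 0.0289 x [ 0.    -0.001] q7 -1.114
red 263 line ang 11.577109705002096 c ang from ax 29.51572704889148 r 0.08478932112139762 cross -0.026114934745070505
elbow_grip (0.58, array([0.4935, 0.1276, 0.1407])) ang 132.273689006094
elbow_tip (0.98, array([0.5592, 0.1655, 0.1168])) ang 31.080819255818
mark (0.81, array([0.5667, 0.1663, 0.0872])) ang 28.865598914441794
red 263 line ang 11.577109705002096 c ang from ax 29.51572704889148 r 0.08478932112139762 cross -0.026114934745070505
elbow_grip (0.58, array([0.4935, 0.1276, 0.1407])) ang 132.273689006094
elbow_tip (0.98, array([0.5592, 0.1655, 0.1168])) ang 31.080819255818
mark (0.81, array([0.5667, 0.1663, 0.0872])) ang 28.865598914441794
```

View pics/c5.png

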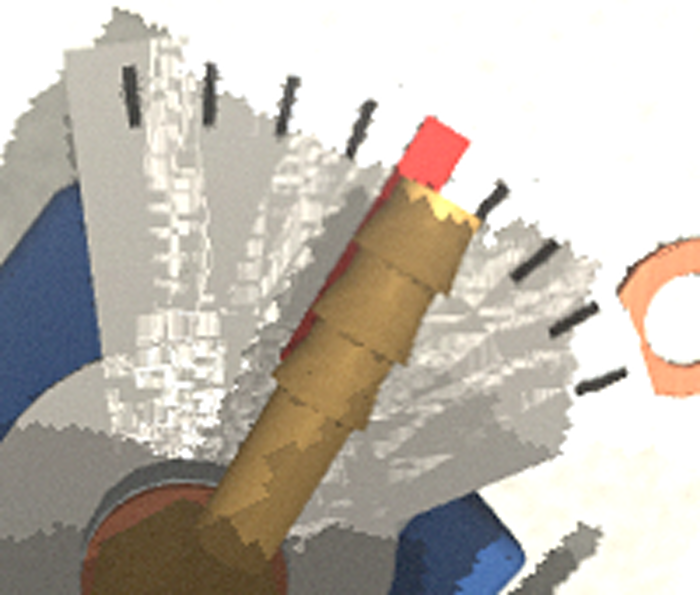

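Run:
```python
from h import *
p=cap('wrist','w5b')
f=lambda x,y,z:ray(p,(200+x/3.5,60+y/3.5),z)[:2]
L=[(129,67),(210,64),(294,77),(374,102)]; Rr=[(505,186),(556,244),(597,308),(626,373)]
P=np.array([f(x,y,.086) for x,y in L+Rr])
A=np.c_[2*P,np.ones(8)]; s=np.linalg.lstsq(A,(P**2).sum(1),rcond=None)[0]; c=s[:2]; print(c,np.sqrt(s[2]+c@c))
an=np.degrees(np.arctan2(*(P-c).T[::-1])); print(np.round(an,1),an.mean())
for nm,(x,y) in dict(tip=(445,203),base=(238,538)).items():
    b=f(x,y,.1155); print(nm,b,np.degrees(np.arctan2(*(b-c)[::-1])),np.linalg.norm(b-c))
d=f(445,203,.1155)-f(238,538,.1155); print(np.degrees(np.arctan2(d[1],d[0])))
hsv=cv2.cvtColor(p['pixels'],cv2.COLOR_RGB2HSV)
m=ctrl.trace(p,'elbow_tip')
print([ (r['p'],int(r['mask'].sum())) for r in m])
M=m[0]['mask']; T=[]
for x,y in zip(*np.nonzero(M)[::-1]): T.append(ray(p,(x,y),.1155)[:2])
T=np.array(T)-c; r=np.linalg.norm(T,axis=1); a=np.degrees(np.arctan2(T[:,1],T[:,0]))
for lo in range(24,84,6):
    k=(r>lo/1e3)&(r<(lo+6)/1e3)
    if k.sum(): print(lo,k.sum(),a[k].min().round(1),a[k].max().round(1),np.round((a[k].min()+a[k].max())/2,2))
```

```text
[0.49247768 0.12416978] 0.091291349175396
[65.5 56.8 47.6 38.4 20.9 11.8  2.6 -6.2] 29.672512401811424
tip [0.56170803 0.16466603] 30.32547192063112 0.080204668139738
base [0.50849582 0.13325876] 29.571340997187335 0.01841712669792731
30.55024367241481
[(0.7, 8915)]
24 841 -171.3 47.5 -61.91
30 826 -160.9 44.5 -58.16
36 795 -152.8 42.3 -55.25
42 811 -148.9 41.2 -53.86
48 666 -145.2 40.0 -52.6
54 342 -125.7 39.2 -43.23
60 316 23.2 38.8 31.03
66 323 24.6 37.9 31.22
72 320 25.0 37.4 31.24
78 143 26.0 36.2 31.12
```

Run:
```python
from h import *
t=ctrl.inverse_kinematics([.4952,.1266,.1294],R(np.radians(-31.0)))
ctrl.goto_joints(t); ctrl.dwell(.2); st()
ctrl.gripper_open(); st()
x=np.array(ctrl.current_eef_pos()); ctrl.servo_line([x[0],x[1],.22],speed=.12); st()
p=cap('wrist','w6'); meas(p,[.4945,.1265])
c=np.clip(p['pixels'][60:230,200:400].astype(float)*1.6,0,255).astype(np.uint8)
cv2.imwrite('pics/c6.png',cv2.resize(c,None,fx=3.5,fy=3.5,interpolation=cv2.INTER_CUBIC)[:,:,::-1])
```

```text
12.39 yaw -30.68 pos [0.4954 0.1265 0.1298] F [-1.6 -0.5 10.3] T [-0.15  0.52  0.37] w 0.029 x [ 0.    -0.001] q7 -1.122
12.98 yaw -30.98 pos [0.4952 0.1266 0.1294] F [-1.3  0.5  0.7] T [ 0.02 -0.03 -0.  ] w 0.0857 x [-0. -0.] q7 -1.127
13.89 yaw -31.0 pos [0.4949 0.1264 0.2194] F [ 0.   0.6 -0.6] T [-0.04  0.01 -0.02] w 0.0856 x [-0.001 -0.   ] q7 -1.037
red 109 line ang 29.431478994251055 c ang from ax 29.393994662581104 r 0.08503068881505839 cross 5.562919889365303e-05
elbow_grip (0.7, array([0.496 , 0.124 , 0.1434])) ang -59.03624346792648
elbow_tip (0.85, array([0.5586, 0.1624, 0.1158])) ang 29.25154809700823
mark (0.59, array([0.5668, 0.166 , 0.0834])) ang 28.649311782125135
```

View pics/w6.png

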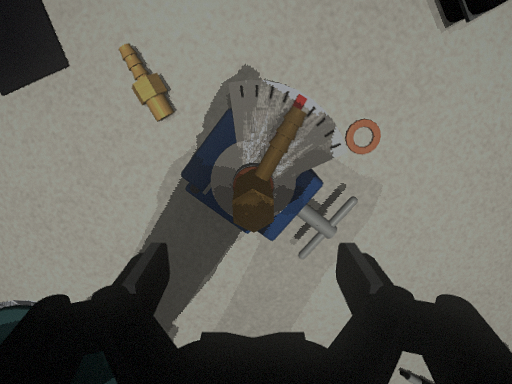

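Run:
```python
from h import *
ctrl.goto([.494,.1255,.25],R(np.radians(-60.3))); st()
p=cap('wrist','w7'); T=p['world_from_camera']; print(np.round(T[:3,3],3)); meas(p,[.4935,.1255])
u=proj(p,[.56,.165,.1]).astype(int); print(u)
y0=max(u[1]-75,0); x0=u[0]-90
c=np.clip(p['pixels'][y0:y0+150,x0:x0+180].astype(float)*1.5,0,255).astype(np.uint8); print(x0,y0)
cv2.imwrite('pics/c7.png',cv2.resize(c,None,fx=4,fy=4,interpolation=cv2.INTER_CUBIC)[:,:,::-1])
p=cap('scene'); meas(p,[.494,.1255])
```

```text
14.62 yaw -60.06 pos [0.4938 0.1256 0.2496] F [-0.5  1.3 -0.1] T [-0.   -0.02  0.02] w 0.0857 x [-0. -0.] q7 -1.491
[0.559 0.164 0.391]
red 102 line ang 27.010291976529746 c ang from ax 29.704324628883256 r 0.0860281801281609 cross -0.004043532328144597
elbow_grip (0.62, array([0.4932, 0.123 , 0.1414])) ang -96.8427734126302
elbow_tip (0.38, array([ 0.4403,  0.2652, -0.001 ])) ang 110.84763569215568
mark (0.6, array([0.5644, 0.167 , 0.0882])) ang 30.341780853301028
[251  97]
161 22
red 8 line ang 21.55632140052363 c ang from ax 29.94846505987471 r 0.08689089907833022 cross -0.012681498992048502
elbow_grip (0.87, array([0.4956, 0.1244, 0.1411])) ang -34.508522987668655
elbow_tip (0.92, array([0.5642, 0.1666, 0.1161])) ang 30.347696623674274
mark (0.96, array([0.5641, 0.1648, 0.0813])) ang 29.27619653356364
```

View pics/c7.png

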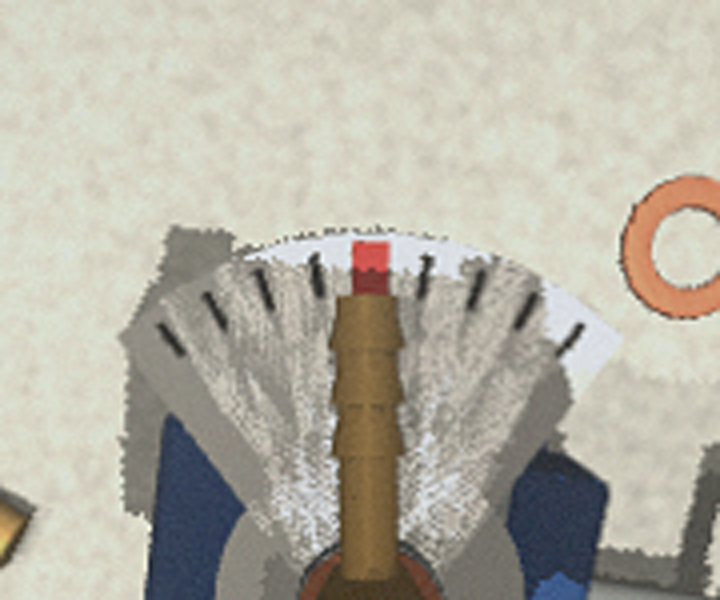

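Run:
```python
from h import *
ctrl.job_done(); print(ctrl.current_clock())
```

```text
the job is handed in; nothing more can be done
the job is handed in; nothing more can be done
```

The elbow is tightened to the red mark, the gripper has let go, and the job is handed in. The clock read 14.6 s at my last check, well under the 42 s limit.

I gripped the hexagon on its flats and turned it about 144° (2.5 rad) clockwise in a single grip. It stopped against about 0.37 N m of resistance, which fits the washer being seated. I then opened the gripper and lifted clear.

- **Final position:** In the last wrist picture, taken from right above the outlet, its tip sits over the red stripe. It is about 0.4 mm (0.3°) short of centre by hand reading and has not run past.
- **Network readings of the tip:** These disagreed by a degree or so. After release the scene camera gave the tip at 30.3° and the mark at 29.3°. The wrist camera gave 29.3° and 28.6°, but in the last wrist picture it missed the tip altogether.
- **Washer contact:** I did not see a clear torque rise when the elbow first met the washer. Torque read near zero at rest until the last few degrees, where it showed 0.22–0.37 N m.
- **Forces:** The highest force I read between moves was about 11 N. I did not read forces during the motion.
- **Other things on the bench:** I moved nothing else on purpose and saw nothing out of place in the pictures, but I did not measure their positions again at the end.

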